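# Re-index a swivel bench vise with a clamping lever of unknown hand

## Task

Turn the bench vise back to its index notch: first back off the clamping lever beside it by at least an eighth of a turn (nobody remembers whether its stud has a normal or a left-hand thread, so try both ways by feel and do not force it), then swing the vise clockwise, seen from above, until you feel its spring plunger drop into the hidden notch. Finally turn the lever back until it is tight against its stop again, so that the vise is locked in the notch. Leave the other things on the bench where they lie.

Things in the scene. Friction and masses are not known exactly. Their poses are not given: they have to be found in the camera images.
- vise_base: Grey cast base of a bench vise, bolted down: disc 180 mm in diameter, 16 mm high, with ears 64 mm wide reaching 185 mm from the centre along its +y and -y. Origin: on the bench, on the swivel axis. The clamping lever stands on the +y ear, a plain bolt on the -y ear, a spring plunger on a bracket at the +x side.
- vise_swivel (a joint): Swivel angle, rad, counter-clockwise from above positive, 0 square with the base. Starts at 0.40 to 0.70; range -0.6 to 0.95. Firmly held while clamped; slackened, it turns against a steady 0.35 N m. One hidden notch lies between -0.2 and 0.2: over the last 0.1 rad before it the resistance dips to nothing, then the vise comes to a firm stop (over 0.6 N m) and stays there when let go.
- vise_axis (a point): Point on the vertical swivel axis of the vise, 77 mm above the bench; it turns with the vise; its x axis points from the nose to the back of the vise.
- vise_nose (a point): Centre of the slide body, the grey nose 100 mm from the swivel axis (-x of vise_axis), 77 mm above the bench: 50 mm wide with flat upright sides, 55 to 99 mm above the bench, free from 64 to 130 mm ahead of the axis; push here. Behind it are jaws 84 mm wide, 120 mm high, with a wooden block 130 mm high; a tommy bar (104 mm wide, up to 103 mm high) crosses 147 mm ahead of the axis.
- lever_stud: Fixed vertical steel stud on the +y ear of the base, 140 mm from the swivel axis, that carries the clamping lever. Origin: on the stud's axis, on top of the ear, 16 mm above the bench.
- stud_axis (a point): Point on the vertical axis about which the clamping lever turns, 93 mm above the bench.
- lock_lever (a joint): Turn of the clamping lever, rad, counter-clockwise from above positive, 0 as found (tight). One way, which differs from case to case and cannot be seen, it is hard against its stop at once (gives under 0.06 rad); the other way it turns to 1.75 against 0.2 to 0.4 N m. Turned by over 0.75 the vise is free; within 0.12 of 0 it is locked. It stays where it is left.
- lever_grip (a point): Point on the axis of the black lever arm, 75 mm from the stud axis, 93 mm above the bench. The arm is a bar of 15 mm diameter, rising outward from a hub of 36 mm diameter to a ball of 25 mm diameter, 95 mm from the stud axis, centre 99 mm above the bench. The space under the outer arm is free down to 40 mm above the bench.
- index_plunger (a joint): Downward stroke of the spring plunger, m: 0 while its nose rides on top of the vise's flange, about 0.006 when it has dropped into the notch (pushed by its own spring; it need not be touched).
- plunger_knob (a point): Top of the plunger's black knob, 28 mm in diameter, which stands upright on a bracket behind the vise, 70 mm from the swivel axis, 86 mm above the bench before it drops in.
- rail_offcut: Bystander: painted wooden bar 160 x 45 x 22 mm lying behind the vise, on the side away from the lever. Origin: centre of its underside.
- sanding_block: Bystander: cork sanding block 110 x 60 x 36 mm, lying near the lever. Origin: centre of its underside.
- paint_brush: Bystander: flat paint brush, 200 mm long, lying on the side of the vise away from the lever.
- hammer: Bystander: hammer, 280 mm long, lying to the left.
- try_square: Bystander: try square with a 110 mm wooden stock and a 150 mm steel blade, lying to the right.
- glue_jar: Bystander: closed white jar, 70 mm in diameter, 90 mm high. Origin: centre of its underside.
- mug: Bystander: mug, 80 mm in diameter, 95 mm high. Origin: centre of its underside.
Things that resemble listed ones, but are neither listed nor needed, are in the scene too. Leave any red look-alike of the part that bears index_plunger alone.

How it is judged:
On the way, in this order (a step that is already met when the one before it is completed fails the run):
1. the clamping lever has been turned loose, by more than 0.75 rad ((value of joint lock_lever above 0.75 rad or value of joint lock_lever below -0.75 rad)), for 0.2 s.
2. with the lever loose, the vise has been swung until the plunger dropped into the notch and stays there (value of joint index_plunger above 0.003 m and (value of joint lock_lever above 0.6 rad or value of joint lock_lever below -0.6 rad)), for 0.2 s.
At the end, for the whole second after the job is handed in: The plunger is in the notch (stroke over 3 mm), the lever is back within 0.12 rad of its tight position, and both the lever and the vise are at rest (value of joint index_plunger above 0.003 m and value of joint lock_lever between -0.12 and 0.12 rad and velocity of joint lock_lever between -0.05 and 0.05 rad/s and velocity of joint vise_swivel between -0.03 and 0.03 rad/s); the robot touches nothing.
It fails at once if the lever is forced: the fingers press on it with more than 45 N (contact force between the fingers and lever_stud above 45 N).
It fails at once if one of the other things on the bench is moved by more than 40 mm (distance of any of rail_offcut, sanding_block, paint_brush, hammer, try_square, glue_jar, mug from where it was at the start of the episode above 0.04 m).
It also fails if it takes over 72 s, if anything falls off the work surface, if the arm or the gripper's body presses on something with over 40 N, if the wrist force passes 120 N, or if a joint passes its speed limit or range.

## Robot

A 7-joint arm with a two-finger parallel gripper is mounted at the origin on the work surface. World frame = base frame: x ahead of the robot, y to its left, z up, the work surface at z = 0. Lengths are in m, angles in rad, forces in N, time in s.
With the tool pointing down it reaches from about 0.4 to 0.875 m from the base axis. Payload 19.3 kg.
Tool frame: the origin (TCP) lies on the centre line of the jaws, within the pads' length; the fingertips stand 8 mm ahead of it and the grasp point (between the pads) lies 11 mm behind it; z points along the fingers, y is the line along which they close (so a half turn about z gives the same grasp; the last joint's range is limited). The gripper opens to 85 mm and grips with 20 to 120 N. Pads are 22 mm wide; open, the fingers measure 114 mm over their backs; the gripper's body (76 mm by 85 mm) begins 54 mm behind the grasp point. The pads swing forward as they close: fully open they stand 13 mm farther back than shut.
Start: joints at [1.104, 0.521, -0.036, 1.599, 0.021, 1.021, -0.113], TCP at [0.242, -0.576, 0.201] pointing down, gripper open.
Joint ranges: [-2.91, 2.91], [-0.3, 2.13], [-1.5, 1.42], [0.17, 2.43], [-1.26, 4.41], [0.16, 1.93], [-2.52, 2.52]. Speed limits (rad/s): [1.89, 1.89, 2.39, 2.39, 3.01, 3.01, 3.01].

## Interface

Orientations are given as [roll, pitch, yaw] about the fixed x, y, z axes, in that order (R = Rz(yaw) Ry(pitch) Rx(roll)).
In Python, from workcell import status, grab_frame, camera_params, bot, search_frame, silhouettes gives the robot as it stands.
- The arm moves only by the shell command python3 -m creep 'ROWS' [FORCE]. ROWS is JSON, a list of rows, each a list of 5 numbers: the shift along the tool's x, y, z in units of 60 mm (1.0 is 60 mm), then the turn about the tool's z in units of 8 degrees (1.0 is 8 degrees), then the opening, from 0 (shut) to 1 (fully open). In form: [[x, y, z, twist, hand], ...]. A call has 1 to 5 rows; each row is the pose to reach, as a shift and turn from the pose commanded when the call began, along the tool's axes at that moment; what a row does not reach only later rows make up. A row lasts 1/8 s, in which the tool goes at most 62.5 mm and 10.7 degrees, less where a joint would pass 70% of its speed; a pose out of reach is approached as far as the arm can. A call with a gripper value outside its range is refused whole. The fingers move at their own pace and stop on an object; FORCE is the grip in N (left out, the last holds). Time passes only in rows, so rows that repeat a pose let the fingers close. It gives the time, the measured TCP pose, the force, the opening and the grip force at its end, in the units of the state.
- status.observe(): the state, without advancing time (a new reading comes with each control period).
- grab_frame(name): name is "scene" or "top"; returns the picture (480x640x3 uint8, blue, green, red); there is no depth.
- camera_params(name): a dict with "K" (3x3 intrinsics, pixels), "rvec" (rotation vector, rad) and "tvec" (3), from world to camera coordinates, as OpenCV has them. Camera axes: x right, y down, z forward; pixel columns grow to the right and rows downward; lengths in m; the calibration is good to about 2 mm. A picture is of the moment at which its call begins. camera_params takes no time and is no camera call.
- bot.job_done(): hands the job in; it is judged then, once.
Trained networks look in the newest picture that a camera, given by its name, has taken for a name from the list of things; names that differ only in an ending like _2 or _b are one class to them, and where a whole thing is asked for, a point or a joint stands for the part that bears it (a point fixed in the world has none). Each returns a list of dicts, best first, with "p" (0 to 1); they miss things now and then, are a little off and sometimes report something else, mostly with a low value. They report only what shows in the picture. A call takes as long as a camera call. They do not tell look-alikes from the thing itself.
- search_frame(camera, name): "extent" ([left, top, right, bottom] as shares, 0 to 1, of the picture: columns of its width, rows of its height, round what is visible of it).
- silhouettes(camera, name): "mask" (480x640 bool, what is visible of it) and "extent" ([left, top, right, bottom] as shares, 0 to 1, of the picture: columns of its width, rows of its height, round what is visible of it).
The state is a dict: "clock": time; "qpos": joint angles; "qd": joint speeds; "joint_efforts": joint torques, N m; "position": TCP position; "tool_rot": TCP orientation; "force": force on the tool from outside, world axes, zero at the start; "moment": the same for the moment, N m; "grip_width": finger opening in m; "finger_force": force on a finger pad.
Only numpy, scipy, OpenCV 4.12 (cv2) and the standard library are available. Lean on these libraries where they do the work, as an engineer would, in place of code of your own. Each camera call takes 0.05 s, during which the arm holds its last target. There are 200 camera calls.

## Working session

There is one attempt and no reset: what is moved stays moved. The work goes in short steps, Python scripts to look and compute and a shell command to move; the robot and the scene stay as the last step left them, time stands still between calls to the robot, and variables do not carry over. Pictures are saved under pics/ and viewed, at most 10 in all, crops included, and the job is handed in when it is done.

```bash
ls; mkdir -p pics; python3 - <<'E'
from workcell import *
import cv2
for c in("scene","top"):
    im=grab_frame(c); cv2.imwrite(f"pics/{c}0.png",im)
    p=camera_params(c); print(c,p)
    for n in("vise_base","vise_nose","lever_stud","lever_grip","plunger_knob","sanding_block","rail_offcut"):
        print(n,[(round(d["p"],2),[round(a*b) for a,b in zip(d["extent"],(640,480,640,480))]) for d in search_frame(c,n)[:3]])
print(status.observe())
E
```

```text
pics
scene {'K': array([[598.81612079,   0.        , 321.19281787],
       [  0.        , 598.81612079, 240.28884265],
       [  0.        ,   0.        ,   1.        ]]), 'rvec': array([ 1.91910268,  1.23025201, -0.58837862]), 'tvec': array([-0.22642637, -0.22311079,  2.17697085])}
vise_base [(0.92, [266, 221, 391, 286])]
vise_nose [(0.32, [240, 238, 258, 285])]
lever_stud [(0.22, [364, 229, 409, 251])]
lever_grip [(0.64, [253, 286, 308, 318]), (0.59, [368, 228, 410, 250]), (0.59, [90, 265, 157, 313])]
plunger_knob [(0.53, [202, 234, 214, 241])]
sanding_block [(0.82, [357, 209, 379, 240])]
rail_offcut [(0.56, [254, 282, 310, 319])]
top {'K': array([[513.47347528,   0.        , 321.39421671],
       [  0.        , 513.47347528, 237.64875994],
       [  0.        ,   0.        ,   1.        ]]), 'rvec': array([ 2.18930356, -2.16512286,  0.06792691]), 'tvec': array([0.00371583, 0.5083797 , 1.24058397])}
vise_base [(0.75, [248, 193, 396, 294])]
vise_nose [(0.87, [290, 197, 367, 294])]
lever_stud [(0.63, [218, 189, 272, 223])]
lever_grip [(0.76, [222, 190, 271, 225])]
plunger_knob [(0.62
[... 199 characters left out ...]
])]
{'clock': 0.8, 'qpos': array([ 1.10379146,  0.52141936, -0.0363244 ,  1.59948159,  0.02115827,
        1.02110098, -0.11279774]), 'qd': array([-0.00061898, -0.00022717,  0.00027213, -0.00136121,  0.00037344,
       -0.00212403,  0.00118663]), 'joint_efforts': array([ 7.30938464e-04, -9.26783609e+01,  1.97973691e+00, -3.70238149e+01,
        1.82475970e-02,  2.00410017e-03, -6.36942991e-05]), 'position': array([ 0.24154792, -0.57643371,  0.20098503]), 'tool_rot': array([-3.14156315e+00, -4.69020092e-05,  3.96763227e-01]), 'force': array([ 0.17988107, -0.86138672, -0.0999858 ]), 'moment': array([ 0.00827816, -0.00093491,  0.03423806]), 'finger_force': 0.0, 'grip_width': 0.0851576571284858}
```

View pics/scene0.png

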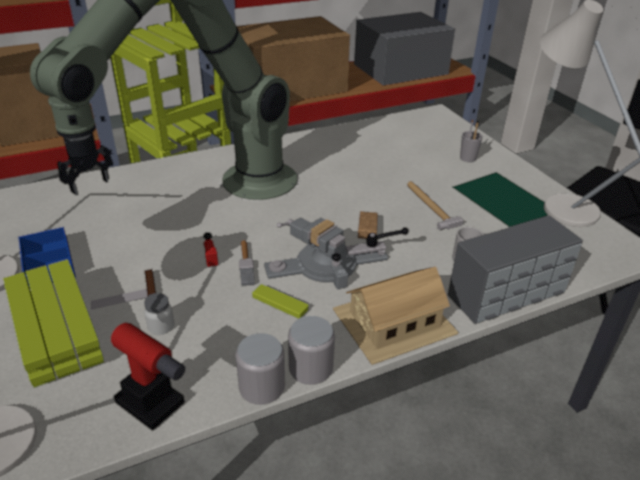

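View pics/top0.png

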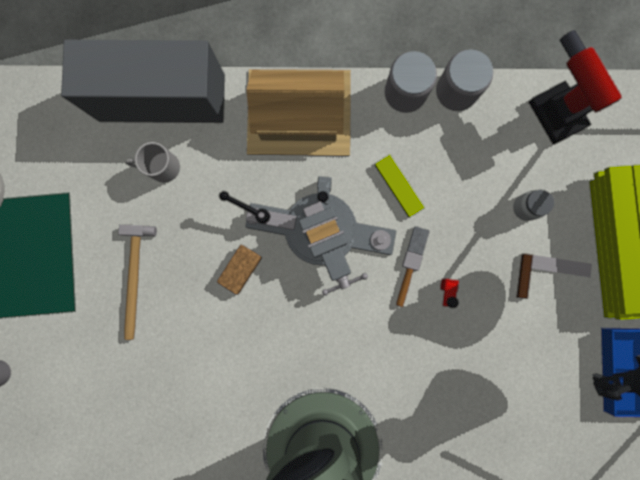

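The top view shows the vise at about (322,228), with its nose at (336,263) and the tommy bar at (343,283). The lever hub is at (262,215) and its ball at (224,196). There are two plunger candidates: the black knob at (322,197) on the vise's bracket, and a red one at (450,292) standing loose. The black one fits the description because it is black and behind the vise. I'll confirm that in a crop.

```bash
cat > h.py <<'E'
from workcell import *
import cv2,numpy as np
def px2w(c,u,v,z):
    p=camera_params(c);R=cv2.Rodrigues(p["rvec"])[0];C=-R.T@p["tvec"]
    d=R.T@np.linalg.inv(p["K"])@np.array([u,v,1.]);return C+d*(z-C[2])/d[2]
def w2px(c,P):
    p=camera_params(c);return cv2.projectPoints(np.array(P,float).reshape(-1,3),p["rvec"],p["tvec"],p["K"],None)[0].reshape(-1,2)
E
python3 - <<'E'
from h import *
im=cv2.imread("pics/top0.png")
cv2.imwrite("pics/crop.png",cv2.resize(im[165:315,205:405],(800,600),interpolation=cv2.INTER_CUBIC))
for n,u,v,z in(("hub",262,215,.1),("ball",224,196,.099),("knob",322,197,.086),("nose",336,263,.099),("tommy",343,283,.095),("bolt",380,240,.03)):print(n,px2w("top",u,v,z).round(3))
print(px2w("scene",371,240,.099))
E
```

```text
hub [0.553 0.146 0.1  ]
ball [0.597 0.235 0.099]
knob [0.599 0.008 0.086]
nose [ 0.445 -0.026  0.099]
tommy [ 0.399 -0.042  0.095]
bolt [ 0.503 -0.133  0.03 ]
[0.60204908 0.12228561 0.099     ]
```

View pics/crop.png

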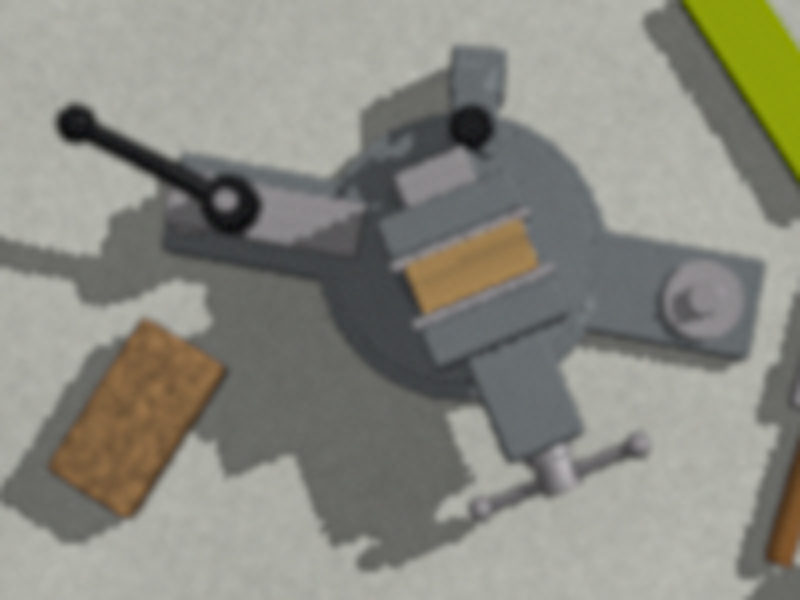

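The crop confirms it. The black plunger knob (crop 472,127) sits on its bracket behind the vise, and the red look-alike isn't in the crop. The lever runs from its hub (230,203) to its ball (75,123). Next I'll compute the approach.

```bash
cat > go.py <<'E'
import sys
from h import *
# shift from present pose to target x y z yaw, in move units
x,y,z,yaw=map(float,sys.argv[1:5]);s=status.observe();P=s["position"];w=s["tool_rot"][2]
d=np.array([x,y,z])-P;c,sn=np.cos(w),np.sin(w)
t=(w-yaw+np.pi)%(2*np.pi)-np.pi
print("units",np.round([(d[0]*c+d[1]*sn)/.06,(d[0]*sn-d[1]*c)/.06,-d[2]/.06,np.degrees(t)/8],2),"q7",s["qpos"][6].round(2),"t",s["clock"],"F",s["force"].round(1))
E
python3 go.py .586 .213 .2 1.112
```

```text
units [10.38 -9.92  0.02 -5.12] q7 -0.11 t 0.8 F [ 0.2 -0.9 -0.1]
```

```bash
python3 -m creep '[[0.7,-0.7,0,-0.5,0.4],[1.4,-1.4,0,-1,0.4],[2.1,-2.1,0,-1.5,0.4],[2.8,-2.7,0,-2,0.4],[3.5,-3.3,0,-2.5,0.4]]'; python3 go.py .586 .213 .2 1.112
```

```text
clock: 1.42
position: [0.3593, -0.3111, 0.2013]
tool_rot: [3.141, 0.0, 0.748]
force: [0.8, -0.9, -0.0]
grip_width: 0.0342
finger_force: 0.0
units [ 8.71 -3.83  0.02 -2.61] q7 -0.31 t 1.425 F [ 0.8 -0.9 -0. ]
```

```bash
python3 -m creep '[[0.9,-0.4,0,-0.5,0.4],[1.8,-0.8,0,-1,0.4],[2.7,-1.2,0,-1.5,0.4],[3.6,-1.6,0,-2,0.4],[4.5,-2,0,-2.6,0.4]]'; python3 go.py .586 .213 .2 1.112
```

```text
clock: 2.05
position: [0.4762, -0.0396, 0.2013]
tool_rot: [3.141, -0.0, 1.111]
force: [0.7, -0.9, 0.3]
grip_width: 0.0344
finger_force: 0.0
units [ 4.58 -0.23  0.02 -0.01] q7 -0.66 t 2.05 F [ 0.7 -0.9  0.3]
```

```bash
python3 -m creep '[[1,-0.05,0,0,0.4],[2,-0.1,0,0,0.4],[3,-0.15,0,0,0.4],[4,-0.2,0,0,0.4],[4.58,-0.23,0,0,0.4]]';python3 -m creep '[[0,0,0,0,0.4],[0,0,0.3,0,0.4],[0,0,0.6,0,0.4]]'; python3 go.py .586 .213 .083 1.112
python3 - <<'E'
from h import *
im=grab_frame("top");cv2.imwrite("pics/a.png",cv2.resize(im[165:265,195:328],(798,600),interpolation=cv2.INTER_CUBIC))
im=grab_frame("scene");print(search_frame("scene","lever_grip")[:2])
cv2.imwrite("pics/b.png",cv2.resize(im[170:270,320:453],(798,600),interpolation=cv2.INTER_CUBIC))
E
```

```text
clock: 2.68
position: [0.586, 0.214, 0.2008]
tool_rot: [-3.141, -0.001, 1.111]
force: [-0.2, -0.1, 0.4]
grip_width: 0.0346
finger_force: 0.0
clock: 3.05
position: [0.5855, 0.2095, 0.1636]
tool_rot: [3.142, 0.001, 1.108]
force: [0.7, -0.9, -0.4]
grip_width: 0.0341
finger_force: 0.0
units [ 0.06 -0.02  1.34 -0.03] q7 -1.14 t 3.05 F [ 0.7 -0.9 -0.4]
[{'extent': [0.5691, 0.4792, 0.6391, 0.5158], 'p': 0.76}, {'extent': [0.4336, 0.4562, 0.5527, 0.5785], 'p': 0.58}]
```

View pics/b.png

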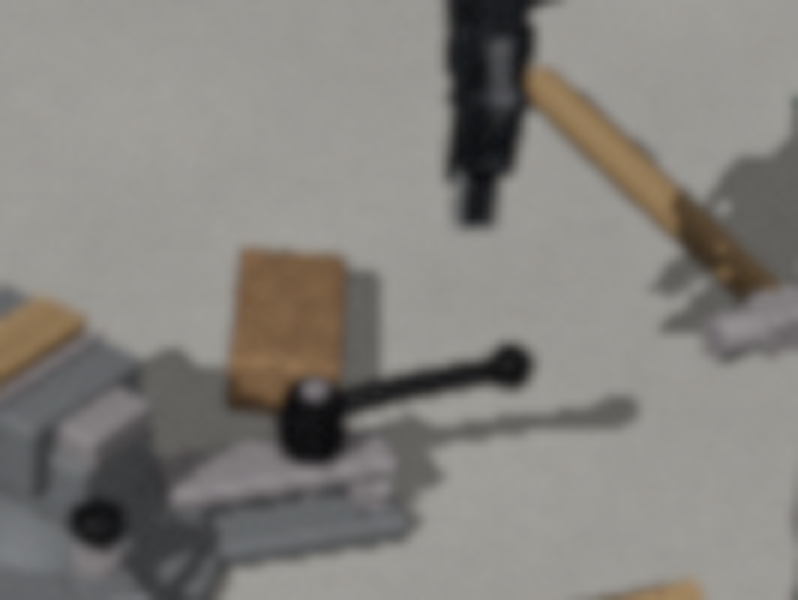

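The scene crop shows the fingers directly above the outer arm, with the ball at (513,365) and the hub at (315,390). I'll cross-check those points and then descend.

```bash
python3 - <<'E'
from h import *
print(px2w("scene",405.5,230.8,.099), px2w("scene",320+318/6,170+392/6,.11))
E
python3 -m creep '[[0.04,-0.02,0.3,0,0.42],[0.04,-0.02,0.6,0,0.42],[0.04,-0.02,0.8,0,0.42],[0.04,-0.02,0.8,0,0.42]]'
```

```text
[0.60319221 0.23825743 0.099     ] [0.59721436 0.13067355 0.11      ]
clock: 3.7
position: [0.5852, 0.2133, 0.1159]
tool_rot: [-3.14, 0.001, 1.109]
force: [-0.1, -0.1, 0.4]
grip_width: 0.0359
finger_force: 0.0
```

```bash
python3 - <<'E'
from h import *
for P in([.553,.146,.1],[.597,.235,.099],[.585,.213,.093],[.597,.131,.11]):print(P,w2px("scene",P),w2px("top",P))
E
```

```text
[0.553, 0.146, 0.1] [[369.95144784 228.70443921]] [[261.94982673 215.0669449 ]]
[0.597, 0.235, 0.099] [[403.45449858 229.93210058]] [[224.03252642 195.85503491]]
[0.585, 0.213, 0.093] [[394.77574927 231.13268913]] [[233.85280165 201.4611273 ]]
[0.597, 0.131, 0.11] [[373.06233377 235.26617863]] [[268.31362446 195.54080436]]
```

```bash
python3 -m creep '[[0,0,0.25,0,0.42],[0,0,0.5,0,0.42],[0,0,0.5,0,0.42]]'; python3 go.py .585 .213 .083 1.112
```

```text
clock: 4.08
position: [0.585, 0.2132, 0.0855]
tool_rot: [-3.14, 0.002, 1.109]
force: [0.0, 0.3, 0.5]
grip_width: 0.0358
finger_force: 0.0
units [-0.    0.    0.04 -0.02] q7 -1.19 t 4.075 F [0.  0.3 0.5]
```

```bash
python3 -m creep '[[0,0.05,0.08,0,0.42],[0,0.1,0.08,0,0.42],[0,0.1,0.08,0,0.42]]';python3 -m creep '[[0,0.05,0,0,0.42],[0,0.05,0,0,0.42]]'; python3 -m creep '[[0,0.05,0,0,0.42],[0,0.05,0,0,0.42]]'; python3 go.py .585 .213 .083 1.112
```

```text
clock: 4.45
position: [0.5915, 0.2106, 0.0824]
tool_rot: [3.141, -0.0, 1.108]
force: [0.4, -0.0, -0.4]
grip_width: 0.0358
finger_force: 0.0
clock: 4.7
position: [0.594, 0.2094, 0.0824]
tool_rot: [3.141, -0.0, 1.109]
force: [0.6, 0.0, 0.5]
grip_width: 0.0358
finger_force: 0.0
clock: 4.95
position: [0.5966, 0.208, 0.0822]
tool_rot: [3.142, -0.0, 1.109]
force: [0.2, 0.5, -0.3]
grip_width: 0.0356
finger_force: 0.0
units [-0.01 -0.21 -0.01 -0.02] q7 -1.17 t 4.95 F [ 0.2  0.5 -0.3]
```

```bash
for i in 1 2 3; do python3 -m creep '[[0,0.03,0,0,0.42],[0,0.03,0,0,0.42]]' | grep -E "posit|force"; done
```

```text
position: [0.5982, 0.2073, 0.0822]
force: [0.7, -1.2, -0.2]
finger_force: 0.0
position: [0.5998, 0.2065, 0.0822]
force: [0.3, -0.7, 0.4]
finger_force: 0.0
position: [0.6014, 0.2056, 0.0822]
force: [-0.0, -0.6, -0.3]
finger_force: 0.0
```

```bash
for i in 1 2 3; do python3 -m creep '[[0,0.03,0,0,0.42],[0,0.03,0,0,0.42]]' | grep -E "posit|force"; done
```

```text
position: [0.603, 0.2049, 0.0822]
force: [0.0, -0.3, -0.0]
finger_force: 0.0
position: [0.6046, 0.2041, 0.0822]
force: [-0.4, -0.7, -0.5]
finger_force: 0.0
position: [0.6063, 0.2032, 0.0822]
force: [-0.6, -0.5, -0.2]
finger_force: 0.0
```

```bash
python3 - <<'E'
from h import *
a=grab_frame("top");b=grab_frame("scene")
f=lambda im,x,y:cv2.resize(im[y:y+80,x:x+106],(798,300*2),interpolation=cv2.INTER_CUBIC)
o=np.vstack([f(a,200,170)[:,:],f(b,340,185)]);cv2.imwrite("pics/c.png",cv2.resize(o,(400,600)))
print(w2px("top",status.observe()["position"]),w2px("scene",status.observe()["position"]))
E
```

```text
[[238.99379818 193.24300569]] [[395.31519421 238.72693977]]
```

View pics/c.png

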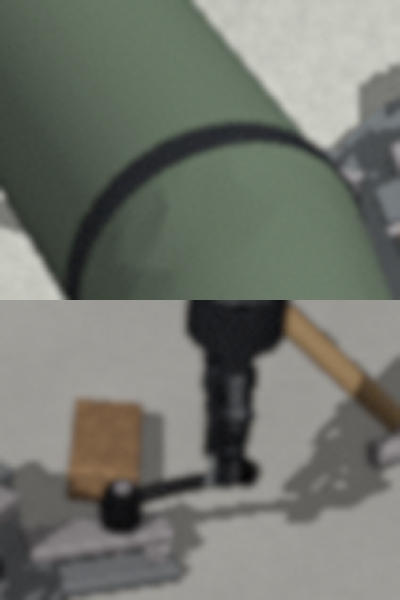

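```bash
python3 - <<'E'
from h import *
b=grab_frame("scene");s=status.observe();P=s["position"];y=np.array([.895,-.446,0])
for k in(-.018,.018):
    for dz in(.03,-.008):print(k,dz,w2px("scene",P+k*y+[0,0,dz]))
print("ball/stud",w2px("scene",[[.6,.236,.099],[.552,.148,.09]]))
o=cv2.resize(b[200:255,350:423],(796,600),interpolation=cv2.INTER_CUBIC);o=cv2.convertScaleAbs(o,alpha=2.2,beta=15);cv2.imwrite("pics/d.png",o)
E
```

```text
-0.018 0.03 [[395.80277335 226.88850614]]
-0.018 -0.008 [[394.56089963 237.26626725]]
0.018 0.03 [[396.79181599 234.11706722]]
0.018 -0.008 [[395.5167219  244.57144915]]
ball/stud [[404.2775168  230.3979455 ]
 [370.13600326 231.09944629]]
```

View pics/d.png

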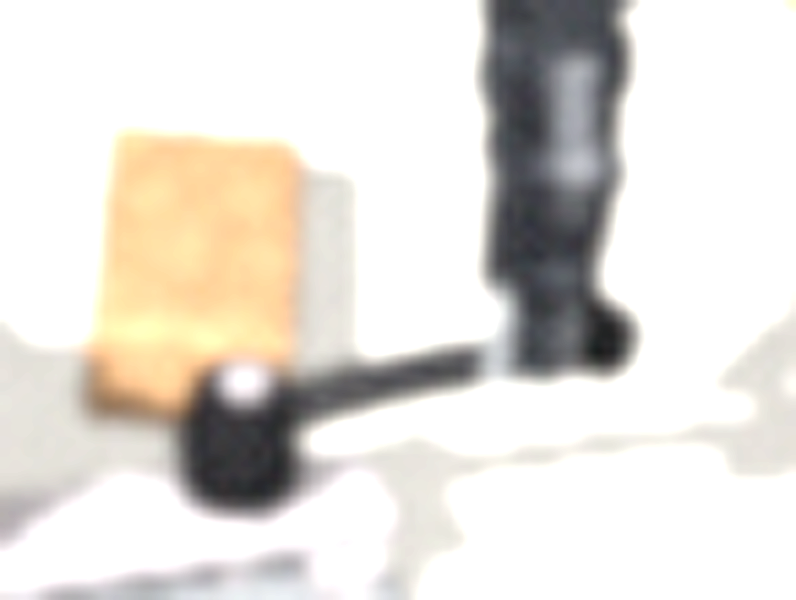

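```bash
python3 - <<'E'
from h import *
y=np.array([.895,-.446,0]);P=np.array([.5855,.2095,.1636])
for k in(-.03,-.018,.018,.03):print(k,w2px("scene",P+k*y-[0,0,.005]))
p=camera_params("scene");R=cv2.Rodrigues(p["rvec"])[0];print("cam",-R.T@p["tvec"])
print(status.observe()["tool_rot"],status.observe()["position"])
p=camera_params("top");R=cv2.Rodrigues(p["rvec"])[0];print("cam",-R.T@p["tvec"])
m=silhouettes("scene","lever_grip")
for q in m[:3]:print(q["p"],np.multiply(q["extent"],[640,480,640,480]).round())
E
```

```text
-0.03 [[395.19230031 207.45057746]]
-0.018 [[395.51525679 209.72875982]]
0.018 [[396.5057515 216.7158548]]
0.03 [[396.84332707 219.09716243]]
cam [ 1.78187328 -0.6211725   1.13107106]
[-3.14146983e+00  5.29539528e-05  1.10887825e+00] [0.60604462 0.2033774  0.08216835]
cam [ 0.41419815 -0.00687288  1.27510979]
0.5 [366. 230. 409. 247.]
```

```bash
python3 - <<'E'
from h import *
y=np.array([.387,-.922,0]);P=np.array([.2415,-.5764,.201])
for k in(-.043,-.057,.043,.057):
  for dz in (0.005,.05):print(k,dz,w2px("scene",P+k*y+[0,0,dz]),w2px("top",P+k*y+[0,0,dz]))
a=cv2.imread("pics/scene0.png")[140:200,40:120];b=cv2.imread("pics/top0.png")[350:410,560:640]
o=np.vstack([cv2.resize(a,(400,300),interpolation=cv2.INTER_CUBIC),cv2.resize(b,(400,300),interpolation=cv2.INTER_CUBIC)])
cv2.imwrite("pics/e.png",cv2.convertScaleAbs(o,alpha=1.8,beta=15))
E
```

```text
-0.043 0.005 [[106.3262851  192.57617936]] [[586.96547426 372.49425499]]
-0.043 0.05 [[103.23223152 178.93195544]] [[598.60099736 376.81455839]]
-0.057 0.005 [[110.6629327 190.6853275]] [[580.65259167 375.11267781]]
-0.057 0.05 [[107.65391428 177.07944918]] [[592.00761258 379.55150717]]
0.043 0.005 [[ 78.7102375  204.61724419]] [[625.68150528 356.43583198]]
0.043 0.05 [[ 75.05812804 190.73576538]] [[639.0343569  360.03045774]]
0.057 0.005 [[ 74.04893475 206.6496512 ]] [[631.97386115 353.82592312]]
0.057 0.05 [[ 70.29980807 192.72930901]] [[645.60534346 357.30280659]]
```

View pics/e.png

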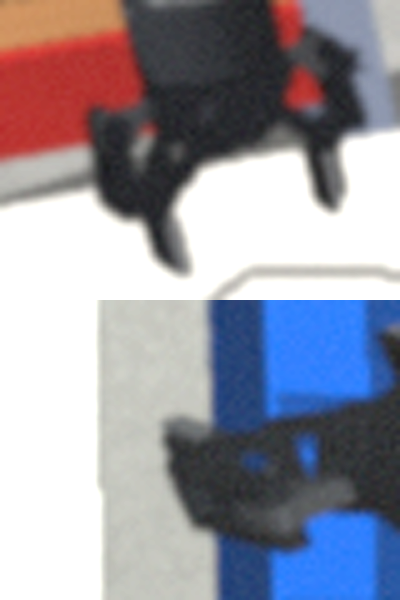

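The gripper shows up about 33 mm higher in the pictures than its reading in all three comparisons. That means the tips passed over the arm without touching it. I'll go back to centre and descend by feel.

```bash
python3 -m creep '[[0,-0.2,0,0,0.42],[0,-0.35,0,0,0.42],[0,-0.35,0,0,0.42]]' | grep -E "posit|force|width"; for i in 1 2 3; do python3 -m creep '[[0,0,0.1,0,0.42],[0,0,0.1,0,0.42]]' | grep -E "posit|force"; done
```

```text
position: [0.5865, 0.2135, 0.0824]
force: [0.1, 0.3, 0.2]
grip_width: 0.0358
finger_force: 0.0
position: [0.5872, 0.2123, 0.0755]
force: [-0.5, 0.2, -1.8]
finger_force: 0.0
position: [0.5871, 0.2125, 0.0696]
force: [-0.8, -0.3, 0.1]
finger_force: 0.0
position: [0.587, 0.2126, 0.0637]
force: [-0.0, 1.0, 0.4]
finger_force: 0.0
```

```bash
for i in 1 2; do python3 -m creep '[[0,0,0.1,0,0.42],[0,0,0.1,0,0.42]]' | grep -E "posit|force"; done;  for i in 1 2 3; do python3 -m creep '[[0,0.06,0,0,0.42],[0,0.06,0,0,0.42]]' | grep -E "posit|force"; done
```

```text
position: [0.5871, 0.2126, 0.0577]
force: [0.1, -0.3, 0.5]
finger_force: 0.0
position: [0.587, 0.2126, 0.0517]
force: [-0.5, -0.3, 0.0]
finger_force: 0.0
position: [0.5909, 0.2109, 0.0523]
force: [-0.1, 0.1, -1.0]
finger_force: 0.0
position: [0.5941, 0.2093, 0.0522]
force: [-1.1, 0.7, -0.1]
finger_force: 0.0
position: [0.5972, 0.2077, 0.0522]
force: [-0.4, 0.1, -0.2]
finger_force: 0.0
```

```bash
for i in 1 2 3; do python3 -m creep '[[0,0.04,0,0,0.42],[0,0.04,0,0,0.42]]' | grep -E "posit|force"; done
```

```text
position: [0.5985, 0.2072, 0.0521]
force: [-4.8, 1.6, 2.5]
finger_force: 2.4
position: [0.5992, 0.207, 0.052]
force: [-13.3, 4.4, 6.4]
finger_force: 7.0
position: [0.5998, 0.2068, 0.0519]
force: [-22.0, 6.8, 11.3]
finger_force: 11.7
```

Clockwise it is hard against the stop, with 24 N within a few mm. So counter-clockwise loosens it.

```bash
python3 -m creep '[[0,-0.2,0,0,0.42],[0,-0.4,0,0,0.42],[0,-0.4,0,0,0.42]]' | grep -E "posit|force|width"; for i in 1 2 3; do python3 -m creep '[[0,-0.05,0,0,0.42],[0,-0.05,0,0,0.42]]' | grep -E "posit|force"; done
```

```text
position: [0.5814, 0.216, 0.0524]
force: [-0.1, -0.1, 0.5]
grip_width: 0.0358
finger_force: 0.0
position: [0.5794, 0.2166, 0.0522]
force: [0.1, -0.3, -0.3]
finger_force: 0.0
position: [0.5769, 0.218, 0.0523]
force: [3.6, -0.7, 0.1]
finger_force: 1.6
position: [0.574, 0.2195, 0.0523]
force: [3.8, 1.5, -0.9]
finger_force: 1.5
```

```bash
python3 -m creep '[[-0.01,-0.15,0,-0.86,0.42],[-0.04,-0.3,0,-1.72,0.42],[-0.08,-0.44,0,-2.58,0.42],[-0.14,-0.58,0,-3.44,0.42],[-0.14,-0.58,0,-3.44,0.42]]'
```

```text
clock: 11.52
position: [0.5385, 0.2268, 0.0521]
tool_rot: [-3.141, 0.001, 1.59]
force: [0.0, 0.5, 0.2]
grip_width: 0.0359
finger_force: 0.0
```

```bash
python3 -m creep '[[-0.01,-0.15,0,-0.86,0.42],[-0.04,-0.3,0,-1.72,0.42],[-0.08,-0.44,0,-2.58,0.42],[-0.14,-0.58,0,-3.44,0.42],[-0.14,-0.58,0,-3.44,0.42]]'
```

```text
clock: 12.15
position: [0.504, 0.2182, 0.0522]
tool_rot: [-3.141, -0.0, 2.068]
force: [-1.0, 0.0, 0.9]
grip_width: 0.0356
finger_force: 0.0
```

```bash
python3 -m creep '[[-0.01,-0.13,0,-0.8,0.42],[-0.03,-0.25,0,-1.6,0.42],[-0.03,-0.25,0,-1.6,0.42],[-0.03,-0.18,0,-1.6,0.42],[-0.03,-0.18,0,-1.6,0.42]]'; python3 -m creep '[[0,0,-0.5,0,0.42],[0,0,-1.3,0,0.42],[0,0,-2.2,0,0.42],[0,0,-2.6,0,0.42]]'; python3 go.py .404 -.11 .2 .36
```

```text
clock: 12.78
position: [0.496, 0.2121, 0.0521]
tool_rot: [-3.142, -0.0, 2.291]
force: [-0.2, 0.8, 0.6]
grip_width: 0.0355
finger_force: 0.0
clock: 13.28
position: [0.4962, 0.2124, 0.2109]
tool_rot: [3.139, 0.001, 2.292]
force: [0.0, -0.5, -0.3]
grip_width: 0.036
finger_force: 0.0
units [-3.02 -4.7   0.18 13.83] q7 -0.17 t 13.275 F [ 0.  -0.5 -0.3]
```

```bash
python3 go.py .462 -.085 .2 3.5
```

```text
units [-3.35 -3.7   0.18 -8.65] q7 -0.17 t 13.275 F [ 0.  -0.5 -0.3]
```

```bash
python3 -m creep '[[-0.6,-0.7,0,-1.2,0],[-1.2,-1.4,0,-2.4,0],[-1.8,-2.1,0,-3.6,0],[-2.4,-2.8,0,-4.8,0],[-3,-3.4,0,-6,0]]'|head -3; python3 go.py .462 -.085 .2 3.5
```

```text
clock: 13.9
position: [0.4612, -0.0597, 0.2084]
tool_rot: [-3.141, 0.0, 3.134]
units [-0.02 -0.42  0.14 -2.62] q7 1.13 t 13.9 F [ 1.5 -0.9  0.4]
```

```bash
python3 -m creep '[[0,-0.3,0.1,-1.2,0],[0,-0.42,0.15,-2.4,0],[0,-0.42,0.15,-2.6,0],[0,-0.42,0.15,-2.6,0]]'; python3 - <<'E'
from h import *
b=grab_frame("scene")
p=search_frame("scene","vise_base");print(p[:1],status.observe()["position"])
y=np.array([-.35,.936,0]);P=status.observe()["position"]
print("tip pred",w2px("scene",P+[0,0,.025]),"nose",w2px("scene",[.434,-.029,.099]))
cv2.imwrite("pics/f.png",cv2.resize(b[160:280,250:410],(800,600),interpolation=cv2.INTER_CUBIC))
E
```

```text
clock: 14.4
position: [0.4614, -0.0826, 0.1993]
tool_rot: [3.141, 0.0, -2.793]
force: [0.8, -0.3, -1.3]
grip_width: 0.0001
finger_force: 0.0
[{'extent': [0.4166, 0.4587, 0.6075, 0.5929], 'p': 0.7}] [ 0.46147331 -0.08264232  0.19939799]
tip pred [[286.07188111 194.26994668]] nose [[299.59482143 221.323121  ]]
```

View pics/f.png

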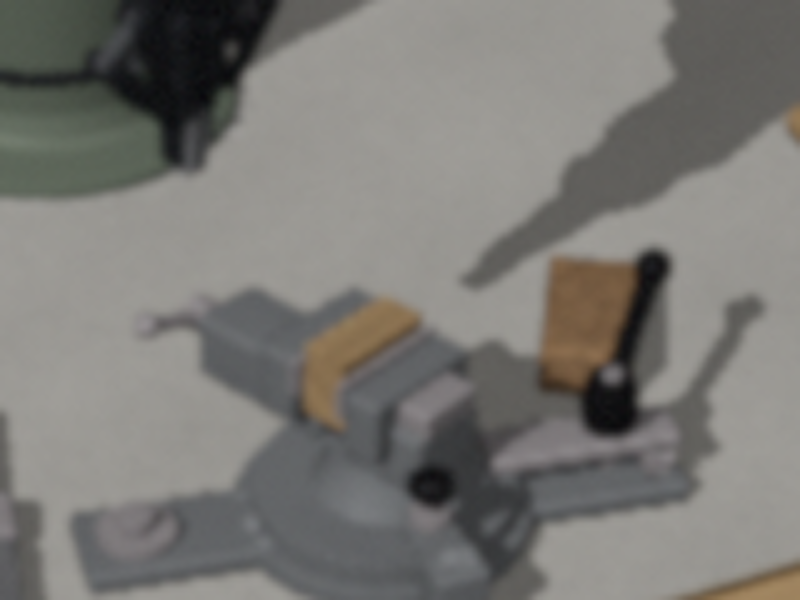

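The picture shows the lever swung by about 60° and the tip at (287,194), just where a +33 mm height bias puts it. The nose, at (301,222), is where I computed it. Next I'll descend beside the nose and push along tool +y.

```bash
python3 -m creep '[[0,0,0.8,0,0],[0,0,1.6,0,0],[0,0,2.3,0,0],[0,0,2.5,0,0],[0,0,2.5,0,0]]' | grep -E "posit|force"; for i in 1 2 3; do python3 -m creep '[[0,0.1,0,0,0],[0,0.1,0,0,0]]' | grep -E "posit|^force"; done
```

```text
position: [0.4616, -0.0828, 0.0497]
force: [0.1, 0.1, 0.1]
finger_force: 0.0
position: [0.4598, -0.0774, 0.0503]
force: [-0.5, 0.3, -0.6]
position: [0.4572, -0.0716, 0.0495]
force: [-0.3, -1.0, 0.0]
position: [0.455, -0.0659, 0.0492]
force: [-0.8, -1.0, -0.6]
```

```bash
for i in 1 2 3; do python3 -m creep '[[0,0.1,0,0,0],[0,0.1,0,0,0]]' | grep -E "posit|^force"; done
```

```text
position: [0.453, -0.0605, 0.0492]
force: [0.1, 0.2, -0.3]
position: [0.4508, -0.0551, 0.0492]
force: [-0.4, -1.6, -0.2]
position: [0.4489, -0.0494, 0.0492]
force: [-0.3, -0.7, 0.4]
```

```bash
for i in 1 2 3; do python3 -m creep '[[0,0.08,0,0,0],[0,0.08,0,0,0]]' | grep -E "posit|^force"; done
python3 - <<'E'
from h import *
b=grab_frame("scene");cv2.imwrite("pics/g.png",cv2.convertScaleAbs(cv2.resize(b[195:270,270:370],(800,600),interpolation=cv2.INTER_CUBIC),alpha=1.5,beta=10))
E
```

```text
position: [0.4472, -0.045, 0.0492]
force: [-1.7, -2.7, 0.1]
position: [0.4457, -0.0402, 0.0492]
force: [-0.9, -0.3, -0.2]
position: [0.4441, -0.0357, 0.0492]
force: [-2.1, -0.7, -0.3]
```

View pics/g.png

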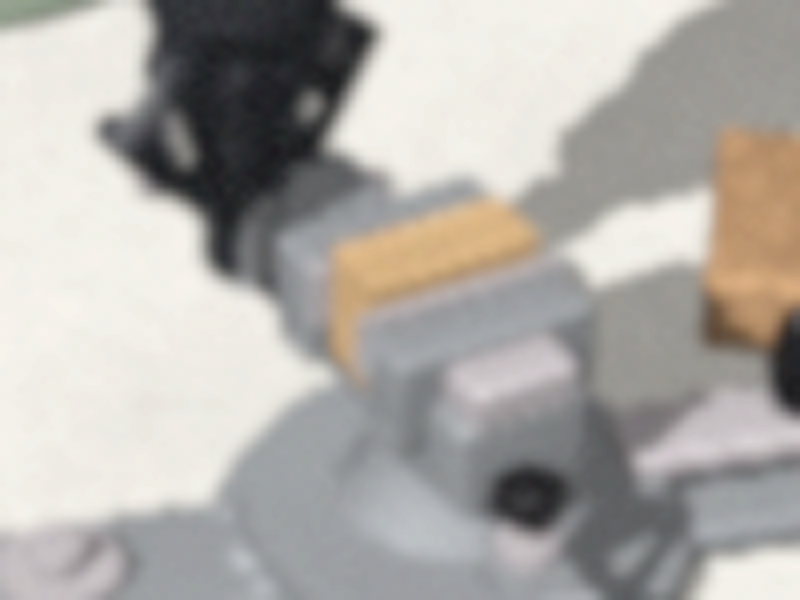

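The finger sits against the nose side at crop (240,260) and the vise is already turning. I'll straighten the tool with it and keep pushing in small steps.

```bash
python3 -m creep '[[0,0.05,0,1,0],[0,0.1,0,2,0]]' | grep -E "posit|^force|rot"; for i in 1 2 3 4; do python3 -m creep '[[0,0.06,0,0,0]]' | grep -E "posit|^force"; done
```

```text
position: [0.4415, -0.0307, 0.049]
tool_rot: [-3.141, -0.001, -3.075]
force: [-3.1, -4.1, 0.3]
position: [0.4412, -0.0273, 0.0491]
force: [-4.3, -6.8, 1.2]
position: [0.4414, -0.023, 0.0492]
force: [-2.0, -2.2, 0.7]
position: [0.4411, -0.0199, 0.0492]
force: [-0.2, -14.6, 2.6]
position: [0.4408, -0.0186, 0.0491]
force: [1.6, -30.3, 5.8]
```

Resistance fell from about 8 N to 3 N and then came up hard at 15–30 N, which is the notch. I'll back off and go up, comparing the plunger knob against the first picture.

```bash
python3 -m creep '[[0,-0.3,0,0,0],[0,-0.7,0,0,0],[0,-0.7,-0.5,0,0],[0,-0.7,-1.5,0,0],[0,-0.7,-2.5,0,0]]'; python3 - <<'E'
from h import *
old=cv2.imread("pics/scene0.png");new=grab_frame("scene")
def c(im):
    g=im.max(2)[235:275,320:355]; m=(g<45); n,l,st,ce=cv2.connectedComponentsWithStats(m.astype(np.uint8))
    return [(s[4],(q+[320,235]).round(2),s[:4]) for s,q in zip(st[1:],ce[1:]) if s[4]>8]
print(c(old));print(c(new))
print(px2w("scene",335,257,.086),w2px("scene",[[.599,.008,.086],[.599,.008,.08]]))
E
python3 go.py .507 .215 .22 2.3
```

```text
clock: 18.8
position: [0.4439, -0.057, 0.2009]
tool_rot: [3.14, 0.0, -3.069]
force: [0.8, -1.3, 0.7]
grip_width: -0.0002
finger_force: 0.0
[(np.int32(53), array([336.4 , 256.32]), array([12, 18,  9,  8], dtype=int32))]
[(np.int32(48), array([335.92, 257.98]), array([12, 20,  9,  7], dtype=int32))]
[ 6.16506065e-01 -4.30339267e-04  8.60000000e-02] [[334.91979257 252.74173555]
 [334.84285372 254.40481227]]
units [-1.34  4.43 -0.21  6.56] q7 1.21 t 18.85 F [5.7 3.2 9.9]
```

The knob dropped 1.66 px, which is about 6 mm, so the plunger is in the notch. Now I'll find the lever.

```bash
python3 - <<'E'
from h import *
b=px2w("scene",250+652/5,160+265/5,.099);print("ball",b)
st=np.array([.552,.148]);d=b[:2]-st;print("len",np.linalg.norm(d),"ang",np.arctan2(d[1],d[0]))
E
python3 - <<'E'
from h import *
grab_frame("top")
for q in search_frame("top","lever_grip")[:2]:print(q["p"],np.multiply(q["extent"],[640,480,640,480]).round())
E
```

```text
ball [0.49208291 0.21666248 0.099     ]
len 0.09112954556270624 ang 2.288283717641238
0.69 [227. 206. 273. 250.]
```

```bash
python3 go.py .475 .181 .2 2.27
```

```text
units [-0.77  3.93  0.02  6.75] q7 1.2 t 18.95 F [ 0.6  0.9 -0.3]
```

```bash
python3 -m creep '[[-0.2,0.9,0,1.3,0],[-0.4,1.8,0,2.6,0],[-0.6,2.7,0,3.9,0],[-0.77,3.5,0,5.2,0],[-0.77,3.93,0,6.5,0]]' |head -3;  python3 go.py .475 .181 .05 2.27
```

```text
clock: 19.58
position: [0.4726, 0.1838, 0.1982]
tool_rot: [-3.142, -0.002, 2.344]
units [-0.06 -0.    2.47  0.53] q7 -0.09 t 19.575 F [ 0.7 -1.6 -0.1]
```

```bash
python3 -m creep '[[0,0,0.8,0.5,0],[0,0,1.6,0.5,0],[0,0,2.2,0.5,0],[0,0,2.45,0.5,0],[0,0,2.45,0.5,0]]' | grep -E "posit|rot|force"; for i in 1 2 3; do python3 -m creep '[[0,0.12,0,0,0]]' | grep -E "posit|^force"; done
```

```text
position: [0.4726, 0.181, 0.0517]
tool_rot: [-3.14, -0.001, 2.278]
force: [0.1, -0.4, 0.3]
finger_force: 0.0
position: [0.4792, 0.1856, 0.0533]
force: [-0.4, 0.9, -0.2]
position: [0.485, 0.1903, 0.0532]
force: [-3.8, -6.5, 2.4]
position: [0.4896, 0.1941, 0.0527]
force: [-7.8, -5.2, 5.3]
```

```bash
python3 -m creep '[[0.02,0.13,0,0.7,0],[0.03,0.26,0,1.4,0]]' | grep -E "posit|rot|^force";  python3 -m creep '[[0.02,0.13,0,0.7,0],[0.03,0.26,0,1.4,0]]' | grep -E "posit|rot|^force"; python3 -m creep '[[0.02,0.13,0,0.7,0],[0.03,0.26,0,1.4,0]]' | grep -E "posit|rot|^force"
```

```text
position: [0.5001, 0.2064, 0.0527]
tool_rot: [-3.141, -0.0, 2.078]
force: [-6.7, -1.2, 1.3]
position: [0.5127, 0.2162, 0.0527]
tool_rot: [-3.141, -0.001, 1.884]
force: [-5.7, 1.3, -0.3]
position: [0.5272, 0.223, 0.0528]
tool_rot: [-3.142, -0.001, 1.688]
force: [-4.5, 2.4, -0.1]
```

```bash
python3 -m creep '[[0.02,0.13,0,0.7,0],[0.03,0.26,0,1.4,0]]' | grep -E "posit|rot|^force";  python3 -m creep '[[0.02,0.13,0,0.7,0],[0.03,0.26,0,1.4,0]]' | grep -E "posit|rot|^force"; python3 -m creep '[[0.01,0.07,0,0.4,0]]' | grep -E "posit|rot|^force"
```

```text
position: [0.5427, 0.2267, 0.0529]
tool_rot: [3.142, -0.001, 1.493]
force: [-2.8, 1.9, -0.1]
position: [0.5585, 0.2276, 0.053]
tool_rot: [-3.142, -0.002, 1.297]
force: [-3.5, 3.9, -0.4]
position: [0.5628, 0.227, 0.0529]
tool_rot: [3.142, -0.002, 1.242]
force: [-2.7, 3.9, 0.1]
```

```bash
for i in 1 2 3; do python3 -m creep '[[0.01,0.06,0,0.3,0]]' | grep -E "posit|rot|^force"; done
```

```text
position: [0.5663, 0.2262, 0.0528]
tool_rot: [-3.142, -0.001, 1.201]
force: [-2.6, 3.0, 0.4]
position: [0.5698, 0.225, 0.0526]
tool_rot: [3.142, -0.001, 1.159]
force: [-1.9, 2.8, 1.7]
position: [0.5729, 0.2241, 0.0524]
tool_rot: [-3.141, -0.0, 1.116]
force: [-12.8, 8.2, 6.1]
```

```bash
python3 -m creep '[[0,0.04,0,0,0]]' | grep -E "posit|rot|force"; python3 -m creep '[[0,0.03,0,0,0],[0,0.03,0,0,0]]' | grep -E "posit|rot|force"
```

```text
position: [0.5736, 0.2239, 0.0524]
tool_rot: [-3.139, 0.0, 1.118]
force: [-19.4, 8.9, 11.5]
finger_force: 11.1
position: [0.574, 0.2237, 0.0523]
tool_rot: [-3.137, 0.001, 1.119]
force: [-21.6, 9.0, 13.3]
finger_force: 12.4
```

Tight at about 24 N, the same feel and position as the stop at the start. I'll withdraw and check.

```bash
python3 -m creep '[[0,-0.4,0,0,0],[0,-0.6,0,0,0],[0,-0.6,-0.7,0,0],[0,-0.6,-1.6,0,0],[0,-0.6,-2.5,0,0]]' | grep -E "posit|^force"; python3 -m creep '[[-1,-1,0,0,0],[-1,-2,0,0,0],[-1,-2,0,0,0],[-1,-2,0,0,0]]' | grep -E "posit|^force"; python3 - <<'E'
from h import *
old=cv2.imread("pics/scene0.png");new=grab_frame("scene");cv2.imwrite("pics/h.png",np.vstack([cv2.resize(x[195:270,270:420],(600,300),interpolation=cv2.INTER_CUBIC) for x in(old,new)]))
def c(im,a,b,x,y):
    m=(im.max(2)[a:b,x:y]<45).astype(np.uint8);n,l,st,ce=cv2.connectedComponentsWithStats(m)
    return [(s[4],(q+[x,a]).round(2)) for s,q in zip(st[1:],ce[1:]) if s[4]>8]
for im in(old,new):print("knob",c(im,235,275,320,355),"lever",c(im,222,250,360,415))
E
```

```text
position: [0.5448, 0.2368, 0.204]
force: [1.1, -0.2, -0.6]
position: [0.4107, 0.236, 0.2027]
force: [1.5, -0.4, 0.2]
knob [(np.int32(53), array([336.4 , 256.32]))] lever [(np.int32(178), array([381.69, 237.09]))]
knob [(np.int32(49), array([336., 258.]))] lever [(np.int32(175), array([381.31, 237.26]))]
```

View pics/h.png

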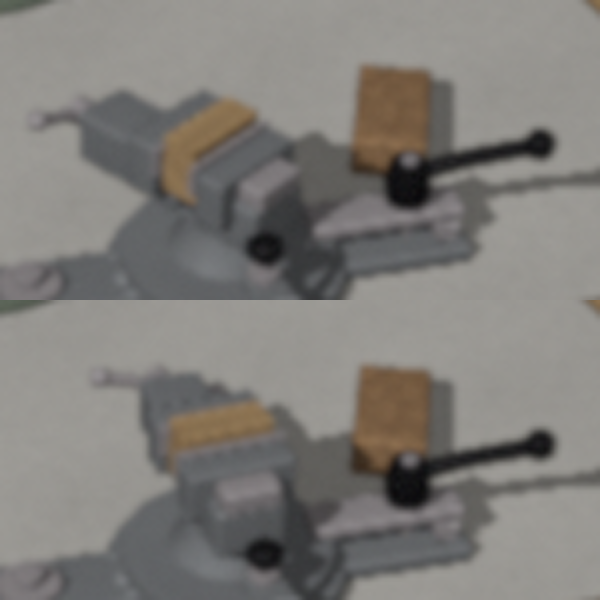

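The before and after views show the lever back where it was (ball at 540,142 and 540,442) and the knob still dropped. The vise is turned and the sanding block hasn't moved. I'm handing it in.

```bash
python3 -c "
from workcell import bot
print(bot.job_done())"
```

```text
the job is handed in; nothing more can be done
None
```

The vise is in its index notch (plunger about 6 mm down) and the lever, which loosened counter-clockwise, is tight against its stop again; the job is handed in, but no verdict came back.

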